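Hang a control module on the rail of a bench test stand

TASK

Mount the loose white module with the orange front on the test stand's rail, between the blue-fronted controller and the terminal row: tilt it, hook the lip on its back over the rail's top edge, and let go so that it hangs there by itself, still tilted. Then press it down until its sprung foot snaps under the rail, and slide it along the rail until it sits against the controller with no gap. Leave the multimeter, dispenser, swab cup and spool where they stand.

Things in the scene. Friction and masses are not known exactly. Their poses are not given: they have to be found in the camera images.
- module: The loose module: white plastic box 66 deep (x) x 45 wide (y) x 100 high (z) mm, orange front, green screw terminals (10 mm proud, look only) on the front; 0.2 to 0.33 kg. Starts upright on the bench. Origin: centre of its underside; x points out of its back (back face at +33, front at -33 mm), z up. Seated, it is upright, back flat on the rail, underside 75 and top 175 mm above the bench.
- module_back (a point): Middle of the module's back face: 33 mm behind its axis, 50 mm above its underside. It lies on the rail's centre line when the module is seated.
- module_lip (a point): Lower tip of the black rigid lip on the module's back (41 mm wide), 39.5 mm behind its axis, 61.5 above its underside. The lip's arm leaves the back face with its underside 67.5 mm up; its tongue hangs 6 mm below that, leaving a slot 3.2 mm wide at the root, 6 at the mouth, that takes the rail's top edge, also with the module leaning up to about 0.35 rad. The lip ends 42.5 mm behind the axis.
- module_foot (a point): Rear end of the black sprung foot on the module's back, 18 mm wide: it sticks out 12 mm, 30 mm above the underside. Hooked on and let go, the module hangs by its lip leaning about 0.2 rad (top toward the rail, underside out toward the robot), this foot resting on the rail's lower edge; it does not snap in by its own weight.
- module_top (a point): Where to press: on the module's flat top, 24 mm in front of its axis, 100 mm above its underside. About 6 to 15 N straight down here snaps the hanging module home (a push on its lower front does too). Once home it slides along the rail with under 10 N on its side, best pushed at the side's rear upper part, near the rail, so that it does not twist and bind.
- foot (a joint): How far the module's sprung foot is pushed down, m: 0 when at rest or snapped in, up to 0.004 while it passes the rail's edge.
- stand: The fixed grey sheet-steel test stand: base plate 130 (x, from -60 to +70) x 310 (y) x 5 mm, upright plate behind (front face at x = +40 mm, top 185 mm above the bench), a grey wiring duct low in front of it (top 52 mm above the bench). Origin: on the bench, midway along the base; its front looks along its -x, y runs along the rail, z up.
- rail (a point): Middle of the stand's steel rail (35 mm top-hat profile, 300 mm long along the stand's y), on the front face of its flanges: at x = +25 mm, 125 mm above the bench. Each flange is 2.5 mm thick; the rail's top and bottom edges lie 17.5 mm above and below this point, and behind the flanges there are 12 mm free to the upright plate. Slippery plated steel. Axes as the stand's.
- controller: The controller already fixed on the rail, at one end of it (left or right): grey box with a blue front, 66 deep x 70 wide x 100 high mm, with black terminals. Origin: centre of its underside (75 mm above the bench); axes as the stand's.
- controller_back (a point): Middle of the controller's back face, on the rail's centre line. Its sides are 35 mm to either side along the rail; the module (45 mm wide) touches it when the two centres are 57.5 mm apart.
- terminal_row: A row of slim beige and green rail terminals between two grey end clamps, fixed on the rail at the other end: 60 mm wide along y, 46 mm deep, 60 mm high. Origin: on its middle, 75 mm above the bench; it reaches from 95 to 155 mm above the bench.
- multimeter: Orange handheld multimeter standing upright, 56 x 86 x 138 mm. Bystander. Origin: centre of its underside.
- dispenser: White solvent dispenser bottle, 62 mm across, 127 mm high. Bystander. Origin: centre of its underside.
- swab_cup: Light cup of cotton swabs, 67 mm across, 117 mm high. Bystander. Origin: centre of its underside.
- spool: Solder spool with blue flanges, 60 mm across, 40 mm high. Bystander. Origin: centre of its underside.
Not all that is in view belongs to the job. Leave any purple or yellow look-alike of the module alone.

How it is judged:
On the way, in this order (a step that is already met when the one before it is completed fails the run):
1. the module hangs by its lip on the rail, tilted, let go of (x of module_lip in the frame of rail above 0.003 m and z of module_lip in the frame of rail between 0.004 and 0.0165 m and angle between the z axis of module and the z axis of stand, either way round between 0.09 and 0.5 rad and contact force between the fingers and module below 0.05 N), for 0.3 s.
2. the module is snapped home upright on the rail (angle between the z axis of module and the z axis of stand, either way round below 0.05 rad and angle between the y axis of module and the y axis of stand, either way round below 0.06 rad and x of module_back in the frame of rail between -0.004 and 0.003 m and z of module_back in the frame of rail between -0.004 and 0.003 m and x of module_lip in the frame of rail above 0.003 m and value of joint foot below 0.0015 m), for 0.2 s.
At the end, for the whole second after the job is handed in: The module is seated on the rail: upright within 0.05 rad and square within 0.06 rad of the stand, its back within 4 mm of the rail face and its height within 4 mm, the lip behind the rail's top flange, the foot sprung back; the gap to the controller is under 3 mm; it is at rest (all of step 2 and distance between module_back and controller_back below 0.0605 m and linear speed of module below 0.01 m/s); the robot touches nothing.
It fails at once if the multimeter is pushed away or knocked over (distance of multimeter from where it was at the start of the episode above 0.03 m or angle between multimeter's own z axis and vertical above 0.4 rad).
It fails at once if the dispenser is pushed away or knocked over (distance of dispenser from where it was at the start of the episode above 0.03 m or angle between dispenser's own z axis and vertical above 0.4 rad).
It fails at once if the swab cup is pushed away or knocked over (distance of swab_cup from where it was at the start of the episode above 0.03 m or angle between swab_cup's own z axis and vertical above 0.4 rad).
It fails at once if the spool is pushed away or knocked over (distance of spool from where it was at the start of the episode above 0.03 m or angle between spool's own z axis and vertical above 0.4 rad).
It also fails if it takes over 51 s, if anything falls off the work surface, if the arm or the gripper's body presses on something with over 40 N, if the wrist force passes 120 N, or if a joint passes its speed limit or range.

ROBOT

A 6-joint arm with a two-finger parallel gripper is mounted at the origin on a cart in front of the work surface, level with it; the furniture and walls round the work are solid. World frame = base frame: x ahead of the robot, y to its left, z up, the work surface at z = 0. Lengths are in m, angles in rad, forces in N, time in s.
With the tool pointing down it reaches from about 0.35 to 0.85 m from the base axis. Payload 8.1 kg.
Tool frame: the origin (TCP) lies midway between the tips of the shut fingers; the grasp point (between the pads) lies 19 mm behind it; z points along the fingers, y is the line along which they close (so a half turn about z gives the same grasp; the last joint's range is limited). The gripper opens to 93 mm and grips with 3 to 60 N. Pads are 15 mm wide; open, the fingers measure 128 mm over their backs; the gripper's body (75 mm by 188 mm) begins 65 mm behind the grasp point.
Start: joints at [1.016, 0.13, 1.488, -0, 1.523, -0.085], TCP at [0.272, 0.535, 0.219] pointing down, gripper open.
Joint ranges: [-2.96, 2.96], [-0.89, 2.26], [0.02, 2.5], [-1.34, 4.48], [0, 2.73], [-2.66, 2.66]. Speed limits (rad/s): [2.39, 2.39, 2.79, 3.14, 3.14, 3.14].

INTERFACE

Orientations are given as [roll, pitch, yaw] about the fixed x, y, z axes, in that order (R = Rz(yaw) Ry(pitch) Rx(roll)).
In Python, from rig import env gives the robot as it stands. Calls block until the motion is done:
- env.move_ptp(position, orientation): joint-space move of the TCP to a pose.
- env.servo_line(position, rate=0.15, ori=None): straight line of the TCP; ori=None keeps the orientation; rate is the mean speed in m/s.
- env.move_joints(angles): joint-space move.
- env.command_gripper(opening, squeeze=None): opening from 0.0 (shut) to 1.0 (fully open); squeeze is the grip in N (None keeps the last); returns when the fingers have stopped.
- env.dwell(seconds).
- env.inverse_kinematics(position, orientation): joint angles nearest the present ones, or None.
- env.state(): the state.
- env.camera(name): name is "scene" or "top"; returns a dict with "frame" (420x560x3 uint8, red, green, blue), "intrinsics" (3x3 intrinsics, pixels), "R" (3x3) and "t" (3): a world point X has camera coordinates R X + t. Camera axes: x right, y down, z forward; pixel columns grow to the right and rows downward; lengths in m; the calibration is good to about 2 mm. A picture is of the moment at which its call begins. There is no depth.
A pose or a line that the arm cannot do raises env.Unreachable and nothing moves.
- env.finish_job(): hands the job in; it is judged then, once.
The state is a dict: "time": time; "joints": joint angles; "qd": joint speeds; "effort": joint torques, N m; "tool_pos": TCP position; "eef_rot": TCP orientation; "ft_force": force on the tool from outside, world axes, zero at the start; "torque": the same for the moment, N m; "width": opening from 0.0 (shut) to 1.0 (fully open); "grasp_force": force on a finger pad.
Only numpy, scipy, OpenCV 4.12 (cv2) and the standard library are available. Lean on these libraries where they do the work, as an engineer would, in place of code of your own. Each camera call takes 0.05 s, during which the arm holds its last target. There are 200 camera calls.

## Working session

There is one attempt and no reset: what is moved stays moved. The work goes in short steps, each a Python script; the robot and the scene stay as the last script left them, time stands still between calls to the robot, and variables do not carry over. Pictures are saved under pics/ and viewed, at most 10 in all, crops included, and the job is handed in when it is done.

```bash
mkdir -p pics; ls; python3 - <<'E'
from rig import env
import cv2,numpy as np
for n in("scene","top"):
    c=env.camera(n); cv2.imwrite(f"pics/{n}0.png",c["frame"][:,:,::-1]); np.savez(f"{n}0.npz",**c)
    print(n,c["intrinsics"].tolist(),(-c["R"].T@c["t"]).round(3),c["R"].round(2).tolist())
print({k:np.round(v,3).tolist() for k,v in env.state().items()})
E
```

```text
pics
scene [[402.9256990046221, 0.0, 286.93371562118324], [0.0, 402.9256990046221, 210.47892299721858], [0.0, 0.0, 1.0]] [ 0.031 -0.665  0.823] [[0.82, -0.57, 0.01], [-0.38, -0.56, -0.74], [0.43, 0.6, -0.67]]
top [[449.31785737774055, 0.0, 275.214842392409], [0.0, 449.31785737774055, 213.78060727960883], [0.0, 0.0, 1.0]] [ 0.313 -0.055  1.377] [[-0.01, -1.0, 0.01], [-0.99, 0.01, -0.11], [0.11, -0.01, -0.99]]
{'time': 0.1, 'joints': [1.016, 0.131, 1.489, 0.0, 1.523, -0.085], 'qd': [-0.0, -0.002, -0.003, -0.002, -0.001, 0.001], 'effort': [0.002, -56.134, -49.31, 0.077, 0.029, -0.0], 'tool_pos': [0.271, 0.535, 0.218], 'eef_rot': [-3.14, -0.0, 2.672], 'ft_force': [0.417, -0.373, 0.055], 'torque': [-0.034, -0.034, -0.007], 'grasp_force': 0.0, 'width': 0.999}
```

View pics/scene0.png

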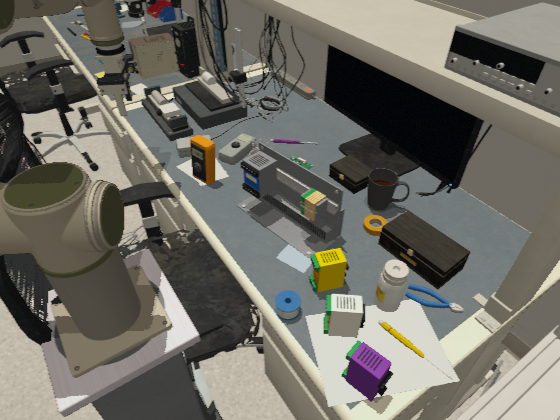

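View pics/top0.png

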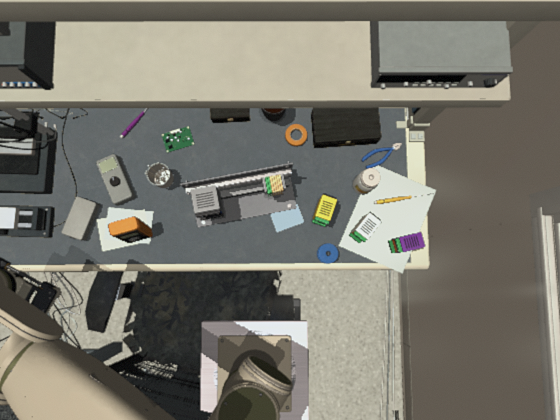

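The scene view shows three candidates: yellow (scene 330,270), white (scene 344,313; top 366,227) and purple (scene 368,370). The white one fits the description. The controller is at the left (+y) end of the rail (top 205,200) and the terminals are at the right (275,184). I'll confirm this in one enlarged crop.

```bash
python3 - <<'E'
import cv2,numpy as np
a=cv2.imread("pics/scene0.png")[270:355,295:400]; b=cv2.imread("pics/top0.png")[150:280,175:445]; s=cv2.imread("pics/scene0.png")[140:250,230:350]
a=cv2.resize(a,None,fx=3.3,fy=3.3,interpolation=2); b=cv2.resize(b,(780,int(130*780/270)),interpolation=2)[:320];s=cv2.resize(s,None,fx=2.5,fy=2.5,interpolation=2)
print(b.shape)
o=np.zeros((600,800,3),np.uint8); o[:a.shape[0],:a.shape[1]]=a; o[:s.shape[0],400:400+s.shape[1]]=s; o[283:283+317,:780]=b[:317]
cv2.imwrite("pics/crop0.png",o)
E
```

```text
(320, 780, 3)
```

View pics/crop0.png

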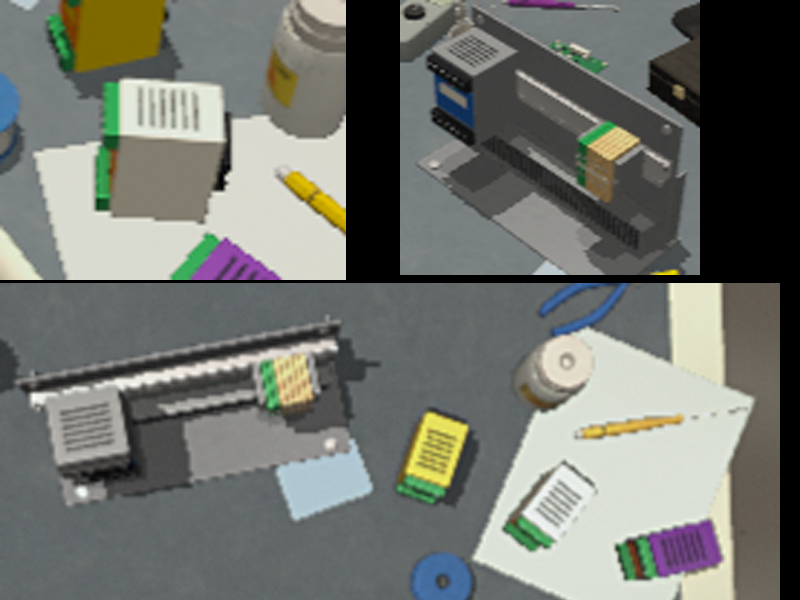

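The crop confirms it: the white module with orange and green on its front is at top (366,227), with its front facing lower-left. The next step is to measure its corners and the stand at sub-pixel level in both views.

```bash
cat > h.py <<'E'
import numpy as np
def ld(n):
    d=dict(np.load(n+".npz")); return d
def ray(c,p):
    d=c["R"].T@np.linalg.inv(c["intrinsics"])@np.array([p[0],p[1],1.]); return -c["R"].T@c["t"],d/np.linalg.norm(d)
def onz(c,p,z):
    o,d=ray(c,p); return o+d*(z-o[2])/d[2]
def tri(c1,p1,c2,p2):
    o1,d1=ray(c1,p1);o2,d2=ray(c2,p2)
    s=np.linalg.lstsq(np.c_[d1,-d2],o2-o1,rcond=None)[0]
    a,b=o1+s[0]*d1,o2+s[1]*d2; return (a+b)/2,np.linalg.norm(a-b)
E
python3 - <<'E'
import cv2,numpy as np
t=cv2.imread("pics/top0.png"); s=cv2.imread("pics/scene0.png")
o=np.zeros((600,800,3),np.uint8)
def put(im,x,y,w,h,f,X,Y):
    c=cv2.resize(im[y:y+h,x:x+w],None,fx=f,fy=f,interpolation=0)
    for i in range(0,w,5):
        cv2.line(c,(i*f,0),(i*f,8 if i%10 else 16),(0,0,255),1)
    for i in range(0,h,5):
        cv2.line(c,(0,i*f),(8 if i%10 else 16,i*f),(0,0,255),1)
    o[Y:Y+h*f,X:X+w*f]=c
put(t,345,205,40,40,7,0,0); put(s,320,285,50,55,5,290,0)
put(t,175,155,130,80,4,0,290); put(s,230,140,55,110,5,545,0)
cv2.imwrite("pics/crop1.png",o)
E
```

```text
Traceback (most recent call last):
ValueError: could not broadcast input array from shape (320,520,3) into shape (310,520,3)
```

```bash
python3 - <<'E'
import cv2,numpy as np
t=cv2.imread("pics/top0.png"); s=cv2.imread("pics/scene0.png")
o=np.zeros((600,800,3),np.uint8)
def put(im,x,y,w,h,f,X,Y):
    c=cv2.resize(im[y:y+h,x:x+w],None,fx=f,fy=f,interpolation=0)
    for i in range(0,w,5):
        cv2.line(c,(i*f,0),(i*f,8 if i%10 else 16),(0,0,255),1)
    for i in range(0,h,5):
        cv2.line(c,(0,i*f),(8 if i%10 else 16,i*f),(0,0,255),1)
    o[Y:Y+h*f,X:X+w*f]=c
put(t,345,205,40,40,7,0,0); put(s,320,285,50,55,5,290,0)
put(t,175,155,130,77,4,0,290); put(s,230,140,55,110,5,525,0)
cv2.imwrite("pics/crop1.png",o)
E
```

```text
(no output)
```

View pics/crop1.png

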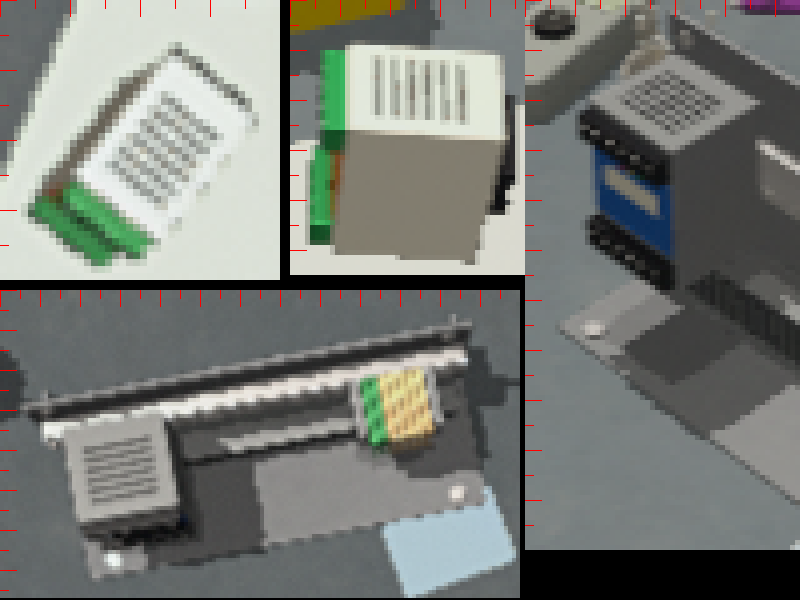

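The crop shows the module top corners (top view) near (369,212), (379.5,221.5), (367,238.5) and (355.6,230.5). The controller top corners are near (191,190), (217,187), (220,210) and (194.5,213). I'll refine the edges by gradient line fits, then triangulate.

```bash
cat >> h.py <<'E'
import cv2
def refine(im,a,b,r=2.0):
    """sub-pixel line through the strongest edge near segment a-b"""
    a,b=np.array(a,float),np.array(b,float); d=(b-a)/np.linalg.norm(b-a); n=np.array([-d[1],d[0]])
    k=np.arange(-r,r+.01,.1); pts=[]
    for s in np.linspace(.12,.88,25):
        q=a+s*(b-a)+k[:,None]*n
        v=cv2.remap(im,q[:,0].astype(np.float32)[None],q[:,1].astype(np.float32)[None],cv2.INTER_CUBIC)[0].astype(float)
        g=np.abs(np.gradient(cv2.GaussianBlur(v.reshape(-1,3) if v.ndim>1 else v[:,None],(1,9),2),axis=0)).sum(1)
        pts.append(q[3:-3][g[3:-3].argmax()])
    return cv2.fitLine(np.float32(pts),cv2.DIST_HUBER,0,.01,.001).ravel()
def isect(l,m):
    s=np.linalg.solve(np.c_[l[:2],-m[:2]],m[2:]-l[2:]); return l[2:]+s[0]*l[:2]
def quad(im,P,r=2.0):
    L=[refine(im,P[i],P[(i+1)%4],r) for i in range(4)]
    return np.array([isect(L[i-1],L[i]) for i in range(4)])
E
python3 - <<'E'
from h import *
np.set_printoptions(precision=4,suppress=True)
T,S=ld("top0"),ld("scene0")
# order back+y, back-y, front-y, front+y
Q={"mod":([(369.1,211.9),(379.8,221.7),(367,238.5),(355.6,230.5)],[(361.2,295.8),(362.8,312.5),(330.2,310.8),(331,294)],.1),
"ctl":([(191,189.6),(216.8,187),(219.8,210),(194.2,213)],[(259.2,151.4),(276.4,160.4),(261.4,169.4),(243,159.2)],.175)}
for n,(t,s,z) in Q.items():
    for nm,f in(("raw",lambda i,p:np.array(p)),("ref",lambda i,p:quad(i,p))):
        a,b=f(T["frame"],t),f(S["frame"],s)
        print(n,nm); print(np.c_[a,b])
        X=np.array([np.r_[tri(T,a[i],S,b[i])[0],tri(T,a[i],S,b[i])[1]] for i in range(4)]); print(X)
        for c,p in((T,a),(S,b)):
            W=np.array([onz(c,q,z) for q in p]); e=np.diff(np.r_[W,W[:1]],axis=0)
            print("plane",W[:,:2].ravel(),"ctr",W.mean(0)[:2],"len",np.linalg.norm(e,axis=1),"yaw",np.arctan2(-e[0,0]*-1,-e[0,1]*1),np.arctan2(e[3,1],e[3,0]),np.arctan2(-e[1,1],-e[1,0]))
# plate top edge & rail
im=T["frame"]
for n,a,b,z in(("plate",(183,185.3),(291,164.4),.185),("railfront",(220,186),(262,178.2),.1425)):
    l=refine(im,a,b,2.); ps=[l[2:]+l[:2]*k for k in(-20,20)]; W=[onz(T,p,z) for p in ps]; e=W[1]-W[0]; print(n,W[0][:2],W[1][:2],"yaw",np.arctan2(e[0],-e[1])*1)
E
```

```text
mod raw
[[369.1 211.9 361.2 295.8]
 [379.8 221.7 362.8 312.5]
 [367.  238.5 330.2 310.8]
 [355.6 230.5 331.  294. ]]
[[ 0.4643 -0.3347  0.1007  0.0001]
 [ 0.4377 -0.3661  0.099   0.0039]
 [ 0.387  -0.326   0.0989  0.0029]
 [ 0.4116 -0.2947  0.1023  0.0016]]
plane [ 0.4644 -0.3349  0.436  -0.3647  0.3882 -0.3266  0.4112 -0.2947] ctr [ 0.4249 -0.3302] len [0.0412 0.0612 0.0393 0.0667] yaw -0.760886316326053 -0.6464383229043271 -0.6721185476923603
plane [ 0.4647 -0.3343  0.4389 -0.3675  0.3852 -0.3259  0.4136 -0.2939] ctr [ 0.4256 -0.3304] len [0.042  0.0679 0.0428 0.0652] yaw -0.6619389233058318 -0.6699415894787211 -0.6592374812416373
mod ref
[[369.0028 211.9212 361.9407 295.2206]
 [378.9258 219.7666 362.5778 312.9454]
 [366.4044 238.4771 330.6702 310.3302]
 [354.8899 229.5645 330.5988 292.9956]]
[[ 0.4649 -0.3347  0.1022  0.0019]
 [ 0.4425 -0.3645  0.0914  0.0001]
 [ 0.388  -0.325   0.0984  0.0009]
 [ 0.4136 -0.2923  0.1019  0.0002]]
plane [ 0.4644 -0.3346  0.4416 -0.3624  0.3882 -0.3249  0.4139 -0.2928] ctr [ 0.427  -0.3287] len [0.0359 0.0652 0.0411 0.0656] yaw -0.6864677169682686 -
[... 917 characters left out ...]
 [219.3244 208.1809 259.053  170.101 ]
 [193.989  212.6669 239.9333 158.2924]]
[[0.5277 0.1655 0.1646 0.0083]
 [0.5302 0.0959 0.1779 0.0025]
 [0.4677 0.0851 0.1766 0.0007]
 [0.4525 0.1536 0.1812 0.0057]]
plane [0.5222 0.1655 0.5296 0.0969 0.4676 0.0854 0.4558 0.1534] ctr [0.4938 0.1253] len [0.069  0.063  0.069  0.0675] yaw 0.10755500870231521 0.17994810067129205 0.18274791715224006
plane [0.5236 0.1508 0.5336 0.0988 0.4691 0.0868 0.4539 0.1627] ctr [0.4951 0.1248] len [0.0529 0.0656 0.0773 0.0708] yaw 0.18959924150708746 -0.16861025007197492 0.18398383814183505
plate [0.5487 0.0906] [ 0.5686 -0.0152] yaw 0.18533578639527012
railfront [0.536  0.0779] [ 0.5567 -0.0315] yaw 0.18728115620784622
```

Measurements agree across both views:

| Item | Value |
|---|---|
| Stand yaw | ≈ 0.186 |
| Rail face | u ≈ 0.541 along stand x |
| Controller | v ≈ 0.032 |
| Module centre | ≈ (0.426, -0.330) |
| Module yaw | ≈ -0.68 |
| Module top height | ≈ 0.10 |

Next I'll check the kinematics for the whole plan.

```bash
cat > plan.py <<'E'
from h import *
from rig import env
from scipy.spatial.transform import Rotation as Ro
PSI=.186; U=.541; EZ=.1425; VC=.032; V0=-.066
MC=np.array([.4262,-.3298,0]); MY=-.68
AL=.30; GP=np.array([.002,0,.085]); SGN=1
def uv(u,v,z): c,s=np.cos(PSI),np.sin(PSI); return np.array([u*c-v*s,u*s+v*c,z])
def tool(Rm,o,gp=None):
    """module pose -> TCP position, rpy"""
    gp=GP if gp is None else gp
    z=np.array([np.sin(AL),0,-np.cos(AL)]); y=np.array([0,SGN,0.]); R=Rm@np.c_[np.cross(y,z),y,z]
    return o+Rm@gp+.019*R[:,2], Ro.from_matrix(R).as_euler('xyz')
def grasp(dz=0): return tool(Ro.from_euler('z',MY).as_matrix(),MC+[0,0,dz])
def hook(du,h,th,v=V0):
    """slot root (33,0,67.5) at du past / h above the rail's top front edge, leaning th"""
    Rm=(Ro.from_euler('z',PSI)*Ro.from_euler('y',th)).as_matrix()
    return tool(Rm,uv(U+du,v,EZ+h)-Rm@[.033,0,.0675])
def down(p,sgn=None): # vertical tool, closing along the rail
    s=SGN if sgn is None else sgn
    z=np.array([0,0,-1.]); y=s*uv(0,1,0); return p,Ro.from_matrix(np.c_[np.cross(y,z),y,z]).as_euler('xyz')
def F(): return np.array(env.state()["ft_force"])
E
python3 - <<'E'
import plan; from plan import *
np.set_printoptions(precision=3,suppress=True)
for s in(1,-1):
    plan.SGN=s
    for n,p in(("g+",grasp(.2)),("g",grasp()),("pre",hook(-.06,.05,.42)),("A",hook(.002,.009,.42)),("B",hook(0,.002,.3)),("press",down(uv(U-.057,V0,.178))),("side",down(uv(U-.02,-.115,.15)))):
        print(s,n,p[0],p[1],env.inverse_kinematics(*p))
T=ld("top0")
for p,z in(((264.7,184),.155),((367,181),.127),((285.5,180),.155)): w=onz(T,p,z); print(w,-w[0]*np.sin(PSI)+w[1]*np.cos(PSI))
E
```

```text
1 g+ [ 0.432 -0.335  0.267] [3.142 0.3   2.462] [-0.771 -0.341  1.87   0.028  1.314 -1.665]
1 g [ 0.432 -0.335  0.067] [3.142 0.3   2.462] [-0.771 -0.173  2.107  0.034  0.909 -1.679]
1 pre [0.462 0.02  0.202] [-3.142 -0.12  -2.956] [-0.046 -0.114  1.768 -0.028  1.604 -1.802]
1 A [0.523 0.031 0.161] [-3.142 -0.12  -2.956] [-0.021  0.081  1.651 -0.025  1.526 -1.775]
1 B [0.52  0.031 0.151] [-3.142  0.    -2.956] [-0.04  -0.043  1.79  -0.     1.394 -1.796]
1 press [0.488 0.025 0.178] [-3.142  0.    -2.956] [-0.055 -0.153  1.844 -0.     1.451 -1.811]
1 side [ 0.533 -0.017  0.15 ] [-3.142  0.    -2.956] [-0.127 -0.006  1.757 -0.     1.391 -1.884]
-1 g+ [ 0.432 -0.335  0.267] [ 3.142 -0.3   -0.68 ] [-0.771 -0.341  1.87   0.028  1.314  1.476]
-1 g [ 0.432 -0.335  0.067] [ 3.142 -0.3   -0.68 ] [-0.771 -0.173  2.107  0.034  0.909  1.462]
-1 pre [0.462 0.02  0.202] [3.142 0.12  0.186] [-0.046 -0.114  1.768 -0.028  1.604  1.34 ]
-1 A [0.523 0.031 0.161] [3.142 0.12  0.186] [-0.021  0.081  1.651 -0.025  1.526  1.367]
-1 B [0.52  0.031 0.151] [3.142 0.    0.186] [-0.04  -0.043  1.79  -0.     1.394  1.345]
-1 press [0.488 0.025 0.178] [3.142 0.    0.186] [-0.055 -0.153  1.844 -0.     1.451  1.33 ]
-1 side [ 0.533 -0.017  0.15 ] [3.142 0.    0.186] [-0.127 -0.006  1.757 -0.     1.391  1.257]
[ 0.537 -0.037  0.155] -0.13535598700595863
[ 0.549 -0.326  0.127] -0.42161739525868736
[ 0.548 -0.094  0.155] -0.19387362708772615
```

```bash
sed -i 's/SGN=1/SGN=-1/; s/V0=-.066/V0=-.068/' plan.py; python3 - <<'E'
from plan import *
np.set_printoptions(precision=3,suppress=True)
env.move_ptp(*grasp(.2)); print(env.state()["time"])
env.servo_line(grasp()[0],rate=.2)
f0=F(); print(f0,env.state()["time"])
env.command_gripper(.3,squeeze=35)
s=env.state(); print(s["time"],s["width"],s["grasp_force"],F())
env.servo_line(grasp(.14)[0],rate=.2)
s=env.state(); print(s["time"],s["width"],s["grasp_force"],F())
for n in("scene","top"):
    c=env.camera(n); cv2.imwrite(f"pics/{n}1.png",c["frame"][:,:,::-1]); np.savez(f"{n}1.npz",**c)
a=cv2.imread("pics/scene1.png")[170:370,260:460]; b=cv2.imread("pics/top1.png")[150:290,290:430]
cv2.imwrite("pics/c2.png",np.hstack([cv2.resize(a,(400,400)),cv2.resize(b,(400,400))]))
E
```

```text
3.1917
[0.319 0.043 0.354] 4.3417
5.1583 0.48088525318110403 34.986693263053894 [0.59  0.399 0.708]
6.0083 0.4829899480396916 34.98741030693054 [-0.362  0.577 -1.767]
```

View pics/c2.png

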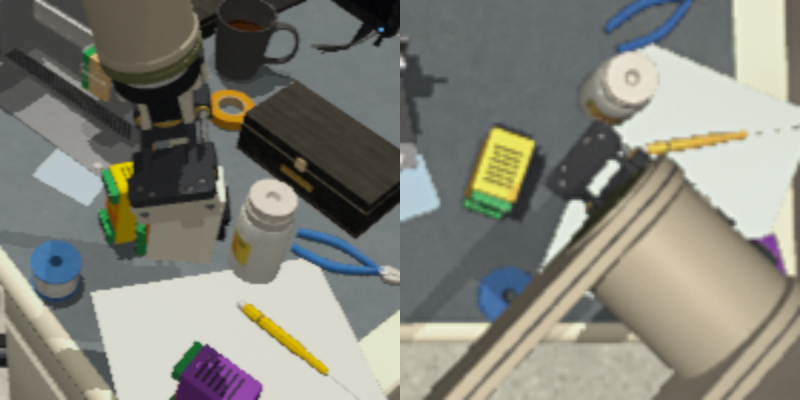

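The module is held squarely (width 0.483 × 93 = 44.9 mm) at scene crop (185,220), clear of its neighbours. Now I'll carry it to the pre-hook pose.

```bash
python3 - <<'E'
from plan import *
np.set_printoptions(precision=3,suppress=True)
env.move_ptp(*hook(-.09,.10,.42)); print(env.state()["time"])
env.servo_line(hook(-.02,.03,.42)[0],rate=.15)
env.servo_line(hook(-.008,.016,.42)[0],rate=.15); env.dwell(.2)
s=env.state(); print(s["time"],s["width"],s["grasp_force"],F())
for n in("scene","top"):
    c=env.camera(n); cv2.imwrite(f"pics/{n}2.png",c["frame"][:,:,::-1]); np.savez(f"{n}2.npz",**c)
a=cv2.imread("pics/scene2.png")[130:250,225:345]; b=cv2.imread("pics/top2.png")[140:240,170:310]
cv2.imwrite("pics/c3.png",np.hstack([cv2.resize(a,(400,400),interpolation=2),cv2.resize(b,(400,400),interpolation=2)]))
E
```

```text
7.4167
8.7 0.48163240592281814 34.98744070529938 [ 0.812  0.072 -2.492]
```

View pics/c3.png

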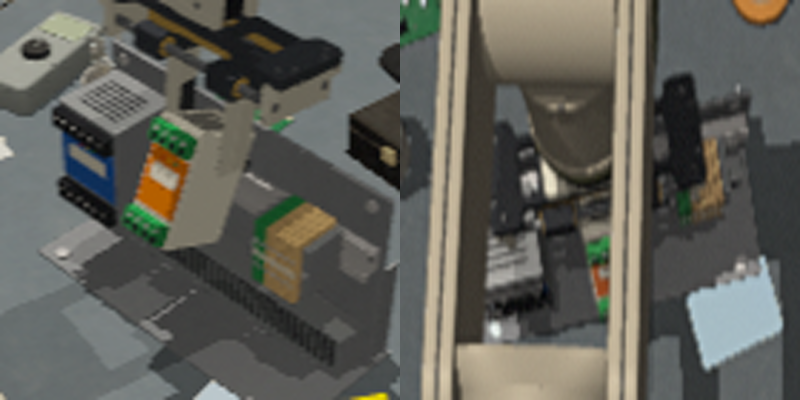

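The module is tilted in front of the rail at scene crop (180,180), between the controller and the terminals. The fingers are clear. Guarded hooking comes next.

```bash
python3 - <<'E'
from plan import *
np.set_printoptions(precision=2,suppress=True)
f0=F()
for du,h in((.002,.016),(.002,.012),(.0018,.009),(.0015,.007),(.0012,.0055)):
    env.servo_line(hook(du,h,.42)[0],rate=.06); env.dwell(.1)
    df=F()-f0; fu=uv(1,0,0)@df; print(round(env.state()["time"],2),du,h,"fu",round(fu,2),"fz",df[2].round(2))
    if np.linalg.norm(df)>8: print("contact"); break
E
```

```text
9.22 0.002 0.016 fu 0.04 fz -0.52
9.57 0.002 0.012 fu 0.62 fz -0.2
9.92 0.0018 0.009 fu 0.05 fz 0.3
10.27 0.0015 0.007 fu 1.33 fz 0.51
10.62 0.0012 0.0055 fu 1.53 fz 0.32
```

```bash
python3 - <<'E'
from plan import *
np.set_printoptions(precision=2,suppress=True)
f0=F()
for dd in (-1,1):
    for k in range(1,8):
        du=.0012+dd*k*.0007
        env.servo_line(hook(du,.0055,.42)[0],rate=.05); env.dwell(.05)
        df=F()-f0; fu=uv(1,0,0)@df; print(round(env.state()["time"],2),round(du*1e3,2),"fu",round(fu,2),"fz",df[2].round(2))
        if fu*-dd>4: print("contact"); break
    if dd<0: env.servo_line(hook(.0012,.0055,.42)[0],rate=.05)
E
```

```text
10.92 0.5 fu -0.25 fz 0.18
11.22 -0.2 fu 2.41 fz -0.12
11.52 -0.9 fu 6.28 fz -1.13
contact
12.07 1.9 fu -0.1 fz -0.63
12.37 2.6 fu -1.3 fz -0.08
12.67 3.3 fu -4.09 fz 1.22
contact
```

Contact on both sides of the slot (about -0.3 and +2.7 mm) matches the model, so the tongue is behind the flange. Now I'll lower it, relax the tilt, and release.

```bash
python3 - <<'E'
from plan import *
np.set_printoptions(precision=2,suppress=True)
f0=F()
def go(du,h,th):
    p,o=hook(du,h,th); env.servo_line(p,rate=.05,ori=o); env.dwell(.05)
    df=F()-f0; print(round(env.state()["time"],2),du,h,th,"fu",round(uv(1,0,0)@df,2),"fz",df[2].round(2)); return df
go(.0012,.0045,.38); go(.0008,.0035,.33)
for du,h in((.0005,.0025),(.0003,.0018),(.0002,.0012),(.0001,.0006),(0,0),(0,-.0006)):
    d=go(du,h,.30)
    if d[2]>5: break
E
```

```text
12.97 0.0012 0.0045 0.38 fu 2.89 fz -1.75
13.27 0.0008 0.0035 0.33 fu 3.93 fz -2.62
13.57 0.0005 0.0025 0.3 fu 5.15 fz -0.98
13.87 0.0003 0.0018 0.3 fu 8.7 fz 0.42
14.17 0.0002 0.0012 0.3 fu 9.22 fz -0.71
14.47 0.0001 0.0006 0.3 fu 9.64 fz -0.07
14.77 0 0 0.3 fu 9.8 fz -0.23
15.07 0 -0.0006 0.3 fu 8.9 fz 3.18
```

```bash
python3 - <<'E'
from plan import *
np.set_printoptions(precision=2,suppress=True)
env.command_gripper(.66); env.dwell(.2)
s=env.state(); print(s["time"],s["width"],s["grasp_force"],F())
p,o=hook(0,0,.3); env.servo_line(p+[0,0,.12],rate=.2); 
p2=p+np.array([-.10,0,.12]); env.servo_line(p2,rate=.25); print(env.state()["time"])
for n in("scene","top"):
    c=env.camera(n); cv2.imwrite(f"pics/{n}3.png",c["frame"][:,:,::-1]); np.savez(f"{n}3.npz",**c)
a=cv2.imread("pics/scene3.png")[130:250,225:345]; b=cv2.imread("pics/top3.png")[140:240,170:310]
cv2.imwrite("pics/c4.png",np.hstack([cv2.resize(a,(400,400),interpolation=2),cv2.resize(b,(400,400),interpolation=2)]))
E
```

```text
15.7917 0.6586105011262064 0.0 [ 0.52 -0.18  0.88]
17.0917
```

View pics/c4.png

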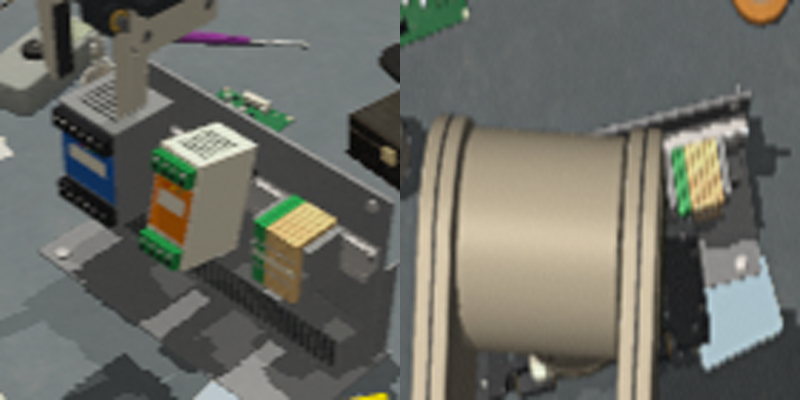

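The module hangs by its lip, tilted, at scene crop (200,195). Next I press it at the front of its top.

```bash
python3 - <<'E'
from plan import *
np.set_printoptions(precision=2,suppress=True)
env.command_gripper(0.0)
env.move_ptp(*down(uv(U-.053,V0,.22)))
env.servo_line(uv(U-.053,V0,.192),rate=.15); env.dwell(.1); f0=F(); print(env.state()["time"])
z=.189
while z>.1735:
    env.servo_line(uv(U-.053,V0,z),rate=.06); s=env.state(); fz=(F()-f0)[2]
    print(round(s["time"],2),round(z*1e3,1),round(s["tool_pos"][2]*1e3,1),"fz",fz.round(2))
    if fz>25: break
    z-=.0015
E
```

```text
19.125
19.38 189.0 189.4 fz 0.25
19.62 187.5 187.7 fz 2.2
19.88 186.0 186.1 fz 4.46
20.12 184.5 184.7 fz 4.59
20.38 183.0 182.6 fz -1.1
20.62 181.5 181.1 fz -0.68
20.88 180.0 179.8 fz -0.28
21.12 178.5 178.4 fz -0.05
21.38 177.0 176.8 fz 0.44
21.62 175.5 175.4 fz 0.4
21.88 174.0 174.1 fz -0.36
```

```bash
python3 - <<'E'
from plan import *
env.servo_line(uv(U-.053,V0,.24),rate=.25); env.servo_line(uv(U-.13,V0,.26),rate=.25); print(env.state()["time"])
for n in("scene","top"):
    c=env.camera(n); cv2.imwrite(f"pics/{n}4.png",c["frame"][:,:,::-1]); np.savez(f"{n}4.npz",**c)
a=cv2.imread("pics/scene4.png")[130:250,225:345]
cv2.imwrite("pics/c5.png",cv2.resize(a,(600,600),interpolation=2))
E
```

```text
22.7583
```

View pics/c5.png

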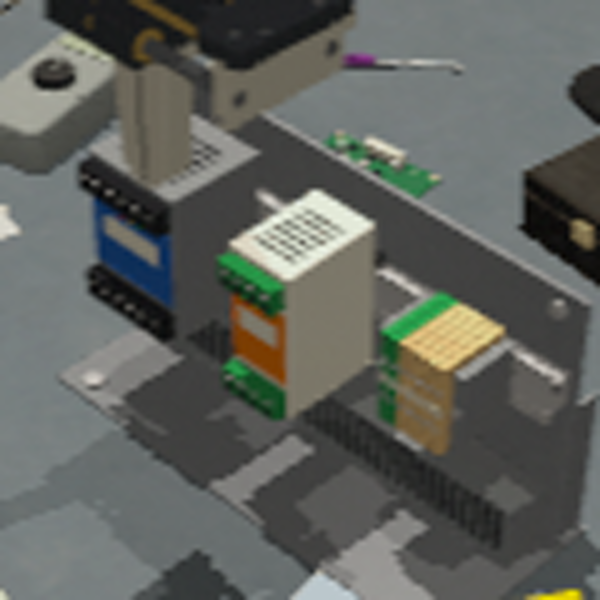

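It is upright and parallel to the controller at (300,300), so it snapped home. Now I slide it toward the controller, pushing at the rear of its upper side.

```bash
python3 - <<'E'
from plan import *
np.set_printoptions(precision=2,suppress=True)
u=U-.016
env.move_ptp(*down(uv(u,-.116,.23))); env.servo_line(uv(u,-.116,.158),rate=.2); env.dwell(.1); f0=F(); print(env.state()["time"],f0)
v=-.112
while v<-.058:
    env.servo_line(uv(u,v,.158),rate=.06); s=env.state(); d=F()-f0; fv=uv(0,1,0)@d
    tv=uv(0,1,0)@np.array(s["tool_pos"]); print(round(s["time"],2),round(v*1e3,1),round(tv*1e3,1),"fv",fv.round(2),"fz",d[2].round(2))
    if fv<-16 or s["time"]>42: break
    v+=.003 if v<-.074 else .001
E
```

```text
24.0417 [-0.72 -0.53  0.48]
24.29 -112.0 -111.9 fv 0.48 fz -0.09
24.54 -109.0 -108.8 fv 0.4 fz -0.24
24.79 -106.0 -105.9 fv 0.71 fz -0.36
25.04 -103.0 -103.0 fv -0.74 fz 0.07
25.29 -100.0 -99.9 fv -1.09 fz 0.88
25.54 -97.0 -96.7 fv -0.83 fz 0.1
25.79 -94.0 -93.6 fv -0.41 fz 0.62
26.04 -91.0 -90.5 fv 0.29 fz -1.22
26.29 -88.0 -87.6 fv -0.21 fz -0.23
26.54 -85.0 -84.7 fv 0.38 fz -0.74
26.79 -82.0 -81.7 fv 0.84 fz -0.56
27.04 -79.0 -78.7 fv 0.51 fz 0.23
27.29 -76.0 -75.7 fv 0.47 fz -0.39
27.54 -73.0 -72.7 fv 0.18 fz -1.4
27.79 -72.0 -72.0 fv -0.22 fz 0.36
28.04 -71.0 -71.0 fv -1.49 fz 0.79
28.29 -70.0 -70.0 fv -0.4 fz 0.5
28.54 -69.0 -68.9 fv -0.47 fz 0.39
28.79 -68.0 -67.9 fv -0.26 fz 0.5
29.04 -67.0 -66.9 fv -1.59 fz 0.83
29.29 -66.0 -65.9 fv -2.05 fz -0.26
29.54 -65.0 -64.9 fv -0.74 fz 0.71
29.79 -64.0 -63.9 fv -1.1 fz 0.24
30.04 -63.0 -62.9 fv -1.16 fz 1.1
30.29 -62.0 -61.9 fv -0.68 fz 0.02
30.54 -61.0 -61.5 fv -4.21 fz -0.8
30.79 -60.0 -61.4 fv -8.54 fz -0.69
31.04 -59.0 -61.4 fv -13.43 fz -0.62
```

A firm stop at -61.4 mm, with the force rising. I'll back off and verify.

```bash
python3 - <<'E'
from plan import *
u=U-.016
env.servo_line(uv(u,-.075,.158),rate=.1); env.servo_line(uv(u,-.075,.25),rate=.2); env.servo_line(uv(U-.18,-.10,.30),rate=.25)
p=env.state()["joints"]; q=np.array(p); q[0]-=.8; env.move_joints(q); env.dwell(.2); print(env.state()["time"])
for n in("scene","top"):
    c=env.camera(n); cv2.imwrite(f"pics/{n}5.png",c["frame"][:,:,::-1]); np.savez(f"{n}5.npz",**c)
a=cv2.imread("pics/scene5.png")[130:250,225:345]; b=cv2.imread("pics/top5.png")[150:230,175:295]
cv2.imwrite("pics/c6.png",np.hstack([cv2.resize(a,(400,400),interpolation=2),cv2.resize(b,(400,267),interpolation=2)[:400] if 0 else cv2.copyMakeBorder(cv2.resize(b,(400,267),interpolation=2),0,133,0,0,0)]))
E
```

```text
34.125
```

View pics/c6.png

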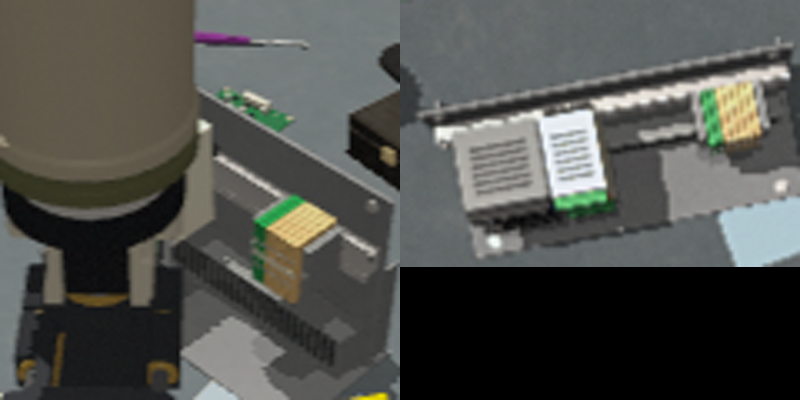

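The top view shows the module flush with the controller at crop (540,160). One numeric check of uprightness: compare the expected seated corners against the refined edges.

```bash
python3 - <<'E'
from plan import *
np.set_printoptions(precision=4,suppress=True)
T=ld("top5"); S=ld("scene4")
def pr(c,X): y=c["intrinsics"]@(c["R"]@X+c["t"]); return y[:2]/y[2]
for n,c,v in(("top",T,-.0255),("scene",S,V0)):
    for th in(0,.2):
        P=[]
        Rm=(Ro.from_euler('z',PSI)*Ro.from_euler('y',th)).as_matrix(); o=uv(U,v,EZ)-Rm@[.033,0,.0675]
        for a,b,z in((.033,.0225,.1),(.033,-.0225,.1),(-.033,-.0225,.1),(-.033,.0225,.1),(.033,-.0225,0),(-.033,-.0225,0)): P.append(pr(c,o+Rm@[a,b,z]))
        P=np.array(P); print(n,th,P.round(1).tolist())
        if th==0: q=quad(c["frame"],P[:4],2.5); print(" meas",q.round(1).tolist())
        if n=="scene": print("  side crop px",((P-[225,130])*5).round(0).tolist())
        else:
            W=np.array([onz(c,p,.175) for p in q]); print("u,v",[( (w@uv(1,0,0)).round(4),(w@uv(0,1,0)).round(4)) for w in W])
E
```

```text
top 0 [[215.2, 184.6], [231.6, 181.5], [236.0, 205.1], [219.5, 208.3], [234.6, 187.8], [238.7, 209.7]]
 meas [[216.10000610351562, 185.0], [232.0, 181.89999389648438], [236.39999389648438, 205.1999969482422], [220.3000030517578, 208.5]]
u,v [(np.float64(0.5393), np.float64(-0.005)), (np.float64(0.5397), np.float64(-0.049)), (np.float64(0.4746), np.float64(-0.0491)), (np.float64(0.4741), np.float64(-0.0049))]
top 0.2 [[214.8, 182.3], [231.2, 179.2], [235.1, 201.7], [218.5, 204.8], [235.4, 192.2], [239.1, 213.2]]
u,v [(np.float64(0.5393), np.float64(-0.005)), (np.float64(0.5397), np.float64(-0.049)), (np.float64(0.4746), np.float64(-0.0491)), (np.float64(0.4741), np.float64(-0.0049))]
scene 0 [[287.6, 167.1], [299.7, 174.4], [282.0, 185.4], [269.9, 177.7], [298.6, 202.8], [281.9, 214.0]]
 meas [[287.79998779296875, 167.1999969482422], [299.8999938964844, 174.5], [282.0, 186.0], [270.0, 178.1999969482422]]
  side crop px [[313.0, 186.0], [373.0, 222.0], [285.0, 277.0], [224.0, 238.0], [368.0, 364.0], [284.0, 420.0]]
scene 0.2 [[289.2, 166.3], [301.4, 173.5], [284.2, 180.2], [271.9, 172.6], [295.3, 204.6], [278.7, 212.2]]
  side crop px [[321.0, 182.0], [382.0, 218.0], [296.0, 251.0], [235.0, 213.0], [351.0, 373.0], [269.0, 411.0]]
```

```bash
python3 - <<'E'
from h import *
for n in("top5","top0"):
    g=cv2.cvtColor(ld(n)["frame"],cv2.COLOR_RGB2GRAY)
    for r in(190,196,202): print(n,r,g[r,212:226])
E
```

```text
top5 190 [167 170 166 150 122 185 239 227 190 177 162 158 169 165]
top5 196 [146 148 168 170 158 123 163 241 231 192 170 197 214 219]
top5 202 [111 119 150 171 172 161 126 162 240 236 227 224 226 207]
top0 190 [168 168 169 157 105  44  42  54  58  58  65  78  79  79]
top0 196 [146 148 167 169 164 122  46  34  52  75  87  94  89  78]
top0 202 [110 120 151 171 172 166 127  48  37  45  50  59  76  73]
```

The seam shows about 0.75 dark px (≈2 mm), which is within the 3 mm tolerance but close. There is time for a firmer push.

```bash
python3 - <<'E'
from plan import *
u=U-.011
env.move_ptp(*down(uv(u,-.080,.25))); env.servo_line(uv(u,-.080,.158),rate=.25); env.servo_line(uv(u,-.066,.158),rate=.06); env.dwell(.05); f0=F(); print(env.state()["time"])
v=-.063
while v<-.050:
    env.servo_line(uv(u,v,.158),rate=.06); s=env.state(); fv=uv(0,1,0)@(F()-f0)
    tv=uv(0,1,0)@np.array(s["tool_pos"]); print(round(s["time"],2),round(v*1e3,1),round(tv*1e3,1),"fv",fv.round(2))
    if fv<-25 or s["time"]>42: break
    v+=.0015
env.servo_line(uv(u,-.075,.158),rate=.1); env.servo_line(uv(u,-.075,.25),rate=.25)
q=np.array(env.state()["joints"]); q[0]-=.7; env.move_joints(q); print(env.state()["time"])
c=env.camera("top"); g=cv2.cvtColor(c["frame"],cv2.COLOR_RGB2GRAY); cv2.imwrite("pics/top6.png",c["frame"][:,:,::-1])
for r in(190,196,202): print(r,g[r,212:240])
E
```

```text
36.7667
37.02 -63.0 -62.9 fv 0.42
37.27 -61.5 -61.6 fv -0.55
37.52 -60.0 -61.4 fv -6.79
37.77 -58.5 -61.3 fv -12.33
38.02 -57.0 -61.2 fv -19.11
38.27 -55.5 -61.2 fv -24.84
38.52 -54.0 -61.1 fv -30.71
40.7667
190 [173 171 170 156 173 243 241 230 192 182 166 164 174 170 172 201 214 218
 229 241 244 219  95  78  80  88  87  88]
196 [151 152 174 172 159 163 228 242 230 176 173 203 219 225 228 229 231 212
 189 202 228 243 220  93  75  60  63  70]
202 [114 123 156 176 176 165 145 192 243 238 226 227 231 214 191 181 169 155
 151 157 188 234 244 228  97  75  66  66]
```

The stop stayed rigid at -61.2 mm under 30 N, and the unshadowed seam shows essentially no dark line. The module is against the controller.

```bash
python3 - <<'E'
from rig import env
print(env.finish_job())
E
```

```text
the job is handed in; nothing more can be done
None
```

I hooked the white module on the rail, snapped it home and slid it against the controller with no visible gap, then handed the job in at about 41 s; the hand-in call returned no verdict, and I did not check the bystanders' final positions.

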